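# Mount a blocked lens on the tilted grinding spindle

## Robot

A 7-joint arm with a two-finger parallel gripper is mounted at the origin on the work surface. World frame = base frame: x ahead of the robot, y to its left, z up, the work surface at z = 0. Lengths are in m, angles in rad, forces in N, time in s.
With the tool pointing down it reaches from about 0.425 to 0.95 m from the base axis. Payload 4.7 kg.
Tool frame: the origin (TCP) lies on the centre line of the jaws, within the pads' length; the fingertips stand robot.nose_length ahead of it and the grasp point (between the pads) lies 8 mm behind it (robot.nose_length is the distance from the TCP to the fingertips, in m); z points along the fingers, y is the line along which they close (so a half turn about z gives the same grasp; the last joint's range is limited). The gripper opens to 85 mm and grips with 20 to 120 N. Pads are 22 mm wide; open, the fingers measure 114 mm over their backs; the gripper's body (76 mm by 85 mm) begins 54 mm behind the grasp point. The pads swing forward as they close: fully open they stand 13 mm farther back than shut.
Start: joints at [-1.197, 0.469, -0.049, 1.532, 0.024, 1.141, -0.082], TCP at [0.265, 0.621, 0.242] pointing down, gripper open.
Joint ranges: [-2.59, 2.59], [-0.33, 1.99], [-1.39, 1.29], [0.1, 2.45], [-1.04, 4.18], [0.21, 1.99], [-2.66, 2.66]. Speed limits (rad/s): [2.57, 2.57, 3.14, 3.14, 3.14, 3.14, 3.14].

## Interface

Orientations are given as [roll, pitch, yaw] about the fixed x, y, z axes, in that order (R = Rz(yaw) Ry(pitch) Rx(roll)).
In Python, from plant import robot gives the robot as it stands. Calls block until the motion is done:
- robot.goto(position, orientation): joint-space move of the TCP to a pose.
- robot.move_straight(position, vel=0.15, attitude=None, contact_N=None): straight line of the TCP; attitude=None keeps the orientation; vel is the mean speed in m/s. With contact_N (N) it stops when the force on the tool has changed by that much, and returns True; else False.
- robot.move_joints(angles): joint-space move.
- robot.grip(opening, strength=None): opening from 0.0 (shut) to 1.0 (fully open); strength is the grip in N (None keeps the last); returns when the fingers have stopped.
- robot.sleep(seconds).
- robot.inverse_kinematics(position, orientation): joint angles nearest the present ones, or None.
- robot.sense(): the state.
- robot.grab_frame(name): name is "scene" or "side" or "wrist"; returns a dict with "image" (420x560x3 uint8, red, green, blue), "range_z" (420x560 float32, m along the optical axis (not along the pixel's ray), 0 where there is no reading), "fx", "fy", "cx", "cy" (pixels), "R" (3x3) and "t" (3): a world point X has camera coordinates R X + t. Camera axes: x right, y down, z forward; pixel columns grow to the right and rows downward; lengths in m; the calibration is good to about 2 mm. A picture is of the moment at which its call begins.
A pose or a line that the arm cannot do raises robot.IKError and nothing moves.
- robot.close_job(): hands the job in; it is judged then, once.
The state is a dict: "t": time; "joint_pos": joint angles; "joint_velocities": joint speeds; "effort": joint torques, N m; "tcp_pos": TCP position; "tcp_rot": TCP orientation; "wrist_force": force on the tool from outside, world axes, zero at the start; "torque": the same for the moment, N m; "opening": opening from 0.0 (shut) to 1.0 (fully open); "gripper_force": force on a finger pad.
Only numpy, scipy, OpenCV 4.12 (cv2) and the standard library are available. Lean on these libraries where they do the work, as an engineer would, in place of code of your own. Each camera call takes 0.05 s, during which the arm holds its last target. There are 200 camera calls.

## Task

Mount the blocked lens on the tilted spindle: pick the carrier plate up by its grey chuck and lower it squarely over both dowel pins of the faceplate until it lies fully home and flush, then let go. Nobody knows at which angle the faceplate was last left, so look or feel for the pins, and work gently: no dropping, no forcing. Leave the red start button unpressed and the other things on the bench where they are.

Things in the scene. Friction and masses are not known exactly. Their poses are not given: they have to be found in the camera images.
- carrier: Part to mount, 0.2-0.4 kg: aluminium plate 110 x 56 x 10 mm (own x, y, z); on its middle a grey ceramic chuck block, 44 mm (x) by 34 mm (y, the two flats to grip), 10 to 40 mm above the underside; on that a domed green glass blank 32 mm across, up to 48 mm. Starts flat on the bench, glass up. Origin: centre of the underside; z towards the glass. It fits the pins either way round.
- carrier_up (a point): Point on the carrier's axis 40 mm above its underside (top of the chuck, under the glass). The plate's two through holes lie on the carrier's x axis, 40 mm either side of its centre: at +x a round one 9.5 mm across, at -x a slot 12.5 mm long (along x) and 9.5 mm wide.
- headstock: Green spindle headstock bolted to the bench; base 170 x 130 mm, 22 mm high, reaching from 40 mm in front of (-x) to 130 mm behind (+x) the origin. It bears a round steel faceplate, 124 mm across, 16 mm thick, tilted 30 degrees: the face's outward normal is (-0.5, 0, 0.866) in this frame (up and towards -x). Origin: on the bench, straight below the face's centre.
- seat (a point): Centre of the faceplate's face, 125 mm above the bench; the carrier's underside centre belongs here. Two brass dowel pins stand square on the face, 40 mm either side of this centre, 8 mm thick, 18 mm tall, the last 5 mm tapered to a 3 mm tip. (The point's axes are the headstock's, not tilted.)
- seat_up (a point): Point 40 mm out from seat along the face's normal, which is the pins' direction. The faceplate turns about this line with light friction (0.15 N m) and stays where left: the line through the pins starts up to 0.3 rad either way from the headstock's y axis, at an angle that is not reported; it may end anywhere within 25 degrees of that axis.
- start_button (a joint): Red push button on a black housing, 28 mm across; 0 = up, 0.006 m = fully down. Must not be pressed.
- blank_a: Loose round glass blank 50 mm across, 11.5 mm thick; origin at the centre of the underside. Leave alone.
- blank_b: Second loose glass blank, same size. Leave alone.
- spherometer: Stubby steel spherometer on three feet, 58 mm across, 72 mm tall; origin under its centre. Leave alone.
- lap: Cast iron grinding lap with a domed brass face, 92 mm across, 59 mm tall, bolted down; origin under its centre.
- brush: Cleaning brush lying along its x axis. Leave alone.
- pad_jar: White jar with a blue cap, 60 mm across, 75 mm tall; origin under its centre. Leave alone.
Not all that is in view belongs to the job. What is shaped like the carrier but brown or yellow is not meant.

How it is judged:
By the outcome, as a careful person would: the job done as asked, in the order asked, and still so for the second after the job is handed in, with the robot touching nothing.
It also fails if it takes over 58 s, if anything falls off the work surface, if the arm or the gripper's body presses on something with over 40 N, if the wrist force passes 120 N, or if a joint passes its speed limit or range.

## Working session

There is one attempt and no reset: what is moved stays moved. The work goes in short steps, each a Python script; the robot and the scene stay as the last script left them, time stands still between calls to the robot, and variables do not carry over. Pictures are saved under pics/ and viewed, at most 10 in all, crops included, and the job is handed in when it is done.

```bash
ls; mkdir -p pics; cat > h.py <<'E'
import numpy as np, cv2
from plant import robot
def grab(n):
    f=robot.grab_frame(n); np.savez(f'{n}.npz',**f); return f
def cloud(f):
    z=f["range_z"]; v,u=np.indices(z.shape)
    c=np.stack([(u-f["cx"])/f["fx"]*z,(v-f["cy"])/f["fy"]*z,z],-1)
    return (c-f["t"])@f["R"]
def save(n,im): cv2.imwrite(f'pics/{n}.png',im[...,::-1])
E
python3 - <<'E'
from h import *
a=grab("scene");b=grab("side")
save("scene",cv2.resize(a["image"],(800,600)));save("side",cv2.resize(b["image"],(800,600)))
s=robot.sense();print(s["t"],s["tcp_pos"],s["tcp_rot"],s["opening"],robot.nose_length,s["wrist_force"])
for f in(a,b):print(-f["R"].T@f["t"])
E
```

```text
pics
0.1 [0.26436752 0.62053542 0.24135224] [-3.13982242e+00  1.95366222e-05  2.73883547e+00] 1.0019661314509372 0.011 [ 0.37523509 -0.19373636  0.23042575]
[0.9782418  0.53231808 1.21661531]
[ 0.24175423 -0.89048024  0.66693261]
```

View pics/scene.png

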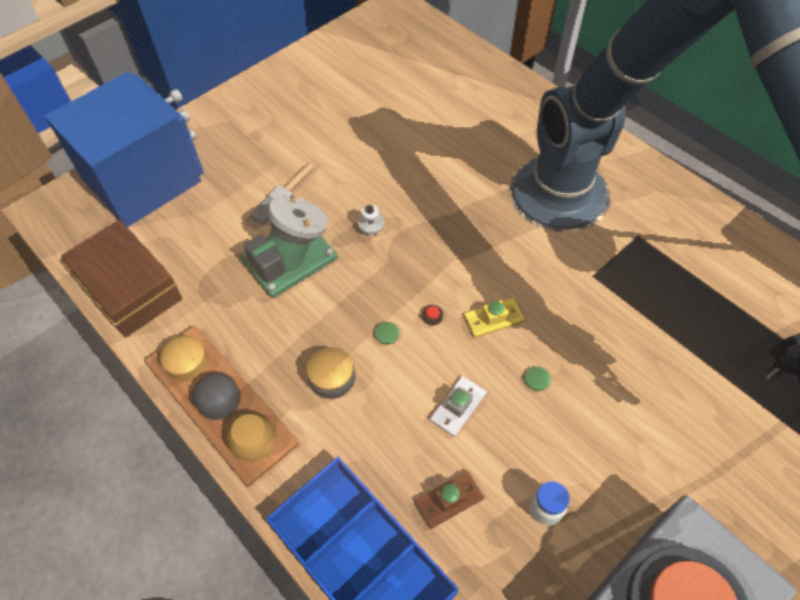

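View pics/side.png

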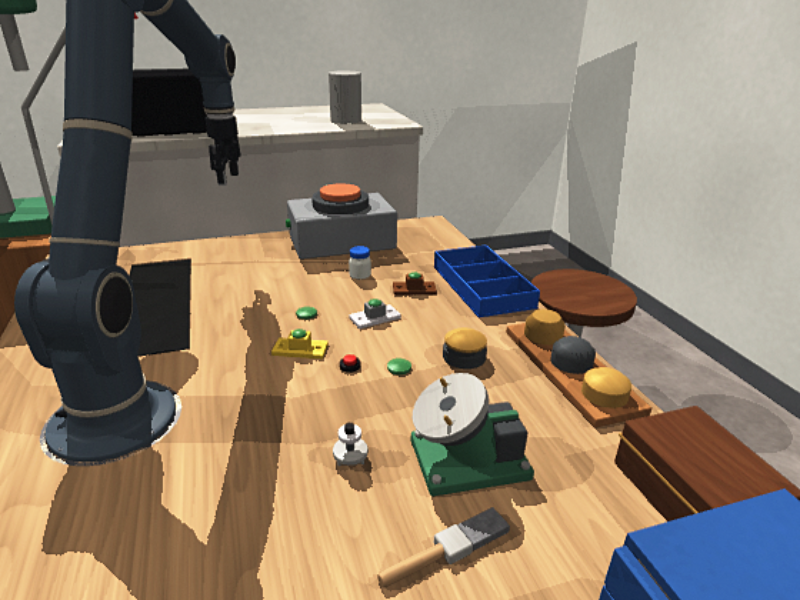

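Scene image (800x600 px): there are three lookalikes, yellow at (494,316), brown at (450,497) and aluminium with a grey chuck at (459,404). The aluminium one fits the description. The faceplate is at (298,217), the button at (432,314) and the spherometer at (370,218).

```bash
python3 - <<'E'
from h import *
a=dict(np.load("scene.npz"));P=cloud(a);I=a["image"].astype(int)
k=.7
def box(u0,u1,v0,v1): 
    m=np.zeros(P.shape[:2],bool); m[int(v0*k):int(v1*k),int(u0*k):int(u1*k)]=1; return m&(a["range_z"]>0)
z=P[...,2]
m=box(420,500,370,440)
pl=m&(z>.006)&(z<.014); top=m&(z>.034)&(z<.055)
r=cv2.minAreaRect((P[pl][:,:2]*1000).astype(np.float32));print("plate",r,np.median(z[pl]),pl.sum())
ax=cv2.minAreaRect((P[m&(z>.006)][:,:2]*1000).astype(np.float32));print("all",ax)
print("top",P[top].mean(0),z[top].max())
# faceplate
m=box(260,335,185,250)&(z>.08)&(z<.17)&(np.ptp(I,axis=2)<30)
Q=P[m];c=Q.mean(0)
for _ in range(6):
    c=Q.mean(0);n=np.linalg.svd(Q-c)[2][2];n*=np.sign(n[2]);Q=Q[abs((Q-c)@n)<.004]
print("face",c,n,len(Q))
# all points by face plane
yaw=np.arctan2(-n[1],-n[0]);print("hs yaw",yaw)
M=box(255,340,180,255); d=(P-c)@n
e2=np.array([-np.sin(yaw),np.cos(yaw),0]);e1=np.cross(e2,n)
inpl=M&(abs(d)<.004);pp=np.stack([(P-c)@e1,(P-c)@e2],-1)[inpl]*1000
cc,rr=cv2.minEnclosingCircle(pp[np.hypot(*pp.T)<75].astype(np.float32));print("circle",cc,rr)
seat=c+e1*cc[0]/1000+e2*cc[1]/1000;print("seat",seat)
pin=M&(d>.005)&(d<.025)
for p in P[pin]: print(np.round([(p-seat)@e1*1e3,(p-seat)@e2*1e3,(p-seat)@n*1e3]),end=' ')
bu=[]
for nme,u,v in(("button",432,314),("sph",370,215),("lap",330,370),("blank",387,332)):
    print(nme,P[int(v*k),int(u*k)])
A=cv2.resize(a["image"][int(360*k):int(440*k),int(415*k):int(505*k)],(400,360));B=cv2.resize(a["image"][int(180*k):int(260*k),int(250*k):int(340*k)],(400,360))
save("crop1",np.hstack([A,B]))
E
```

```text
plate ((550.1695556640625, 218.19703674316406), (124.70960998535156, 131.70655822753906), 37.444122314453125) 0.009850750753178076 493
all ((550.1695556640625, 218.19703674316406), (124.70960998535156, 131.70655822753906), 37.444122314453125)
top [0.55161414 0.2188742  0.04292246] 0.05320029962602751
face [ 0.52678944 -0.26078799  0.11915556] [-0.12116577  0.07703024  0.98963892] 152
hs yaw -0.566287040677872
circle (9.690382957458496, -6.087294101715088) 61.109962463378906
seat [ 0.53161656 -0.2710701   0.12054689]
[  3. -45.  16.] [ 32. -51.   6.] [  6. -46.  10.] [  3. -40.  17.] [ 44. -46.   9.] [ 41. -45.  10.] [ 38. -44.  10.] [ 35. -44.  10.] [ 32. -45.   9.] [ 29. -48.   5.] [  9. -41.  11.] [  6. -44.   8.] [  3. -43.   9.] [ 47. -38.  13.] [ 44. -40.  11.] [ 42. -37.  14.] [ 39. -39.  12.] [ 35. -42.   8.] [ 33. -39.  11.] [ 29. -43.   7.] [ 27. -42.   8.] [  6. -42.   5.] [ 51. -33.  15.] [ 48. -34.  14.] [ 44. -37.  10.] [ 42. -32.  15.] [ 39. -34.  12.] [ 36. -38.   8.] [ 33. -38.   8.] [ 27. -36.   9.] [  7. -37.   7.] [ 51. -26.  19.] [ 48. -26.  19.] [ 45. -30.  13.] 
[... 6498 characters left out ...]
] [-4. 55. 12.] [-7. 56. 13.] [-10.  56.  14.] [-13.  56.  12.] [-16.  54.  10.] [-19.  54.  10.] [-21.  56.  12.] [-24.  54.  10.] [-27.  52.   7.] [18. 55.  9.] [16. 57. 13.] [13. 58. 13.] [10. 55.  9.] [ 8. 59. 13.] [ 4. 56. 10.] [ 2. 58. 13.] [-1. 58. 12.] [-4. 55.  8.] [-7. 55.  7.] [-10.  57.  10.] [-13.  56.   8.] [-15.  59.  11.] [-18.  59.  12.] [-21.  56.   8.] [10. 57.  7.] [ 7. 57.  7.] [ 4. 56.  5.] [ 2. 57.  6.] [-1. 58.  8.] [-4. 59.  9.] [-6. 61. 10.] [-9. 60.  9.] [-12.  59.   7.] [-15.  59.   7.] [-12.  61.   5.] button [0.44950595 0.0411054  0.02038851]
sph [ 0.39048357 -0.21166796  0.05995832]
lap [0.69398491 0.01319588 0.05528489]
blank [0.54240368 0.00453032 0.00858738]
```

View pics/crop1.png

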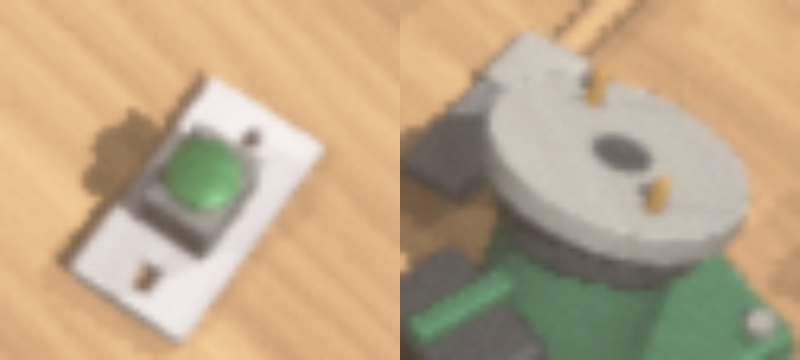

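Crop: the left half confirms the aluminium plate with grey chuck and green glass, slot at lower left and round hole at upper right. The right half shows the faceplate with brass pins based at about crop (594,103) and (655,208). I'll fit both poses using the known geometry.

```bash
python3 - <<'E'
from h import *
from scipy.optimize import least_squares
a=dict(np.load("scene.npz"));P=cloud(a);I=a["image"].astype(int)
o=-a["R"].T@a["t"]
def ray(u,v): return a["R"].T@np.array([(u-a["cx"])/a["fx"],(v-a["cy"])/a["fy"],1])
def hit(u,v,c,n): d=ray(u,v); return o+d*((c-o)@n)/(d@n)
cor=np.array([hit(290+x*63/400-.5,252+y*56/360-.5,np.array([0,0,.01]),np.array([0,0,1.])) for x,y in((207,75),(325,150),(182,340),(68,265))])
print("corners",cor.round(4).tolist(),"centre",cor.mean(0),"sides",np.linalg.norm(cor[0]-cor[1]),np.linalg.norm(cor[1]-cor[2]))
d=(cor[1]+cor[0]-cor[2]-cor[3]);print("carrier yaw",np.arctan2(d[1],d[0]))
for f in (a,dict(np.load("side.npz"))):
    P=cloud(f);I=f["image"].astype(int)
    m=(f["range_z"]>0)&(P[...,2]>.08)&(P[...,2]<.17)&(np.hypot(P[...,0]-.53,P[...,1]+.27)<.09)&(np.ptp(I,axis=2)<30)&(I.mean(2)>110)
    Q=P[m]
    def res(p): 
        n=np.array([-.5*np.cos(p[0]),-.5*np.sin(p[0]),.8660]);return (Q-[.53,-.27,.125])@n-p[1]
    best=min((least_squares(res,[y,0],loss='cauchy',f_scale=.002) for y in np.arange(-3,3,.5)),key=lambda r:r.cost)
    y=best.x[0];n=np.array([-.5*np.cos(y),-.5*np.sin(y),.8660]);e2=np.array([-np.sin(y),np.cos(y),0]);e1=np.cross(e2,n)
    ok=abs(res(best.x))<.006;q=Q[ok]-[.53,-.27,.125]
    pp=np.stack([q@e1,q@e2],1);print("yaw",y,best.x[1],len(Q),ok.sum(), "ext",np.percentile(pp,[0,1,2,98,99,100],axis=0).T.round(4).tolist())
    ctr=(np.percentile(pp,1,axis=0)+np.percentile(pp,99,axis=0))/2
    seat=np.array([.53,-.27,.125])+e1*ctr[0]+e2*ctr[1]+n*best.x[1];print("seat",seat)
    if f is a:
        b=np.array([hit(175+x*63/400-.5,126+yy*56/360-.5,seat,n) for x,yy in((194,103),(255,208))])
        l=b[0]-b[1];print("pins",b,np.linalg.norm(l),"mid",b.mean(0),"angle",np.arctan2(l@e1,l@e2))
f=robot.grab_frame("wrist");s=robot.sense();print("cam",-f["R"].T@f["t"],f["R"][2],f["fx"],s["tcp_pos"],s["tcp_rot"])
E
```

```text
corners [[0.504, 0.1775, 0.01], [0.492, 0.2369, 0.01], [0.5974, 0.255, 0.01], [0.6093, 0.199, 0.01]] centre [0.55065771 0.21708505 0.01      ] sides 0.060578239826505675 0.10699835160607879
carrier yaw -2.9561993520772085
yaw -0.11004352988652877 0.0008712555244797211 845 742 ext [[-0.0621, -0.0547, -0.0522, 0.0573, 0.0587, 0.0611], [-0.065, -0.0602, -0.056, 0.056, 0.0584, 0.0611]]
seat [ 0.53122982 -0.27103055  0.12677713]
pins [[ 0.5166352  -0.30654561  0.12065356]
 [ 0.5372421  -0.23386916  0.12787112]] 0.0758854659073727 mid [ 0.52693865 -0.27020739  0.12426234] angle -2.950212263021037
yaw -0.08747070348310723 0.0016738109295967134 1530 1530 ext [[-0.0614, -0.0583, -0.0564, 0.0546, 0.0567, 0.0599], [-0.0638, -0.0611, -0.0587, 0.05, 0.0527, 0.0577]]
seat [ 0.52810977 -0.2740569   0.12605016]
cam [0.19632691 0.65090051 0.37375412] [ 0.26685347 -0.11672859 -0.95664187] 372.5147942602087 [0.2644055  0.62059642 0.24148137] [-3.14005552e+00  2.94663965e-05  2.73883886e+00]
```

```bash
cat >> h.py <<'E'
from scipy.spatial.transform import Rotation as Ro
HY=-0.10
def frame(hy=HY):
    n=np.array([-.5*np.cos(hy),-.5*np.sin(hy),.8660]);e2=np.array([-np.sin(hy),np.cos(hy),0]);return np.cross(e2,n),e2,n
def att(x,n):
    x=x/np.linalg.norm(x); return Ro.from_matrix(np.stack([x,np.cross(-n,x),-n],1)).as_euler("xyz")
E
python3 - <<'E'
from h import *
e1,e2,n=frame();seat=np.array([.529,-.272,.125])
for s in(1,-1):
  for a in(-.35,0.19,.35):
    x=s*(e2*np.cos(a)+e1*np.sin(a))
    print(s,a,[None if q is None else np.round(q,2).tolist() for q in(robot.inverse_kinematics(seat+n*h,att(x,n)) for h in(.025,.12))])
for y in(.186,.186+np.pi): 
  for z in(.025,.2): print(y,np.round(robot.inverse_kinematics([.551,.217,z],[np.pi,0,y]),2))
y=.186+np.pi if robot.inverse_kinematics([.551,.217,.22],[np.pi,0,.186+np.pi]) is not None else .186
robot.goto([.551,.217,.22],[np.pi,0,y])
f=grab("wrist");save("w1",f["image"]);print(robot.sense()["t"],robot.sense()["wrist_force"])
E
```

```text
1 -0.35 [[0.39, 0.29, 0.14, 2.19, -0.96, 0.3, 1.64], [0.25, 0.09, 0.33, 2.2, -0.62, 0.46, 1.33]]
1 0.19 [[0.39, 0.29, 0.14, 2.19, -0.96, 0.3, 1.1], [-0.29, 0.11, 0.93, 2.22, -0.75, 0.5, 0.93]]
1 0.35 [[0.39, 0.29, 0.14, 2.19, -0.96, 0.3, 0.94], [-0.29, 0.11, 0.93, 2.22, -0.75, 0.5, 0.77]]
-1 -0.35 [[0.39, 0.29, 0.14, 2.19, -0.96, 0.3, -1.5], [-0.47, 0.14, 1.14, 2.23, -0.83, 0.54, -1.58]]
-1 0.19 [[0.39, 0.29, 0.14, 2.19, -0.96, 0.3, -2.04], [-0.47, 0.14, 1.14, 2.23, -0.83, 0.54, -2.12]]
-1 0.35 [[0.39, 0.29, 0.14, 2.19, -0.96, 0.3, -2.2], [-0.47, 0.14, 1.14, 2.23, -0.83, 0.54, -2.28]]
0.186 [-0.78  0.64  0.46  1.92 -0.44  0.67 -1.44]
0.186 [-0.88  0.41  0.58  1.81 -0.27  1.   -1.58]
3.327592653589793 [-0.42  0.6  -0.04  1.9   0.03  0.64  1.28]
3.327592653589793 [-0.46  0.37  0.02  1.79 -0.01  0.98  1.32]
2.0 [ 0.23986481 -0.23001581  0.0768835 ]
```

View pics/w1.png

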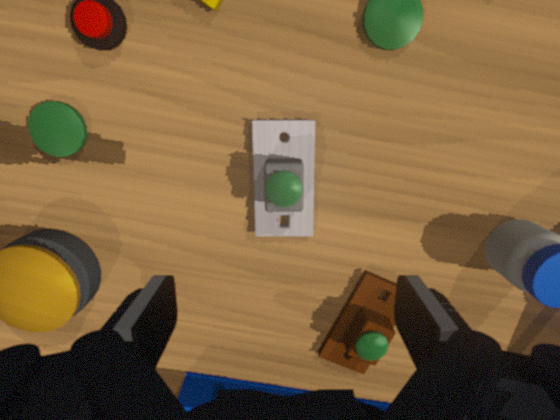

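The aluminium carrier is centred near (284,178), square to the jaws, with corners at (252,122), (315,121), (313,236) and (257,237). The slot is at the bottom. I'll refine the pose, then grasp.

```bash
python3 - <<'E'
from h import *
f=dict(np.load("wrist.npz"));o=-f["R"].T@f["t"]
def hit(u,v,z): d=f["R"].T@np.array([(u-f["cx"])/f["fx"],(v-f["cy"])/f["fy"],1]);return o+d*(z-o[2])/d[2]
I=f["image"].astype(int);m=((I.min(2)>125)&(np.ptp(I,axis=2)<45)).astype(np.uint8);m[:100]=0;m[260:]=0;m[:,:230]=0;m[:,340:]=0
m=cv2.morphologyEx(m,cv2.MORPH_OPEN,np.ones((3,3)))
vv,uu=np.nonzero(m)
Q=np.array([hit(u,v,.01) for u,v in zip(uu,vv)])
r=cv2.minAreaRect((Q[:,:2]*1000).astype(np.float32));print(r,len(Q))
c=np.array([hit(*p,.01) for p in((252,121.5),(315,121),(314,236),(256.5,237))])
d=c[0]+c[1]-c[2]-c[3];print(c.mean(0),np.arctan2(d[1],d[0]),np.linalg.norm(d)/2,np.linalg.norm(c[0]-c[1]))
print("hole,slot",hit(284,137,.01),hit(285,221,.01))
P=cloud(f);t=(P[...,2]>.03)&(P[...,2]<.056)&(np.hypot(P[...,0]-.55,P[...,1]-.217)<.05);print(P[t].mean(0),t.sum())
E
```

```text
((551.1755981445312, 217.7718048095703), (110.10709381103516, 56.07071304321289), 11.194393157958984) 4091
[0.55235983 0.21865788 0.01      ] -2.9391659099057748 0.11022819007782446 0.05642800468945371
hole,slot [0.51195249 0.21061422 0.01      ] [0.59063609 0.22651197 0.01      ]
[0.5489154  0.21750973 0.04373142] 1991
```

```bash
python3 - <<'E'
from h import *
y=.1954+np.pi;c=[.5512,.2178]
robot.goto(c+[.10],[np.pi,0,y])
print(robot.move_straight(c+[.026],vel=.06,contact_N=6))
s=robot.sense();print(s["tcp_pos"],s["tcp_rot"],s["wrist_force"])
robot.grip(0.0,60)
s=robot.sense();print(s["opening"],s["gripper_force"],s["tcp_pos"],s["wrist_force"],s["torque"])
robot.move_straight(c+[.25],vel=.12)
s=robot.sense();print(s["t"],s["opening"],s["gripper_force"],s["tcp_pos"],s["wrist_force"],s["torque"])
e1,e2,n=frame();seat=np.array([.529,-.272,.125])
# stand back over the face to look with the wrist camera
f=grab("wrist");C=-f["R"].T@f["t"];p=np.array(s["tcp_pos"]);R=Ro.from_euler("xyz",s["tcp_rot"]).as_matrix()
print("cam in tool",R.T@(C-p),R.T@f["R"].T)
save("w2",f["image"])
E
```

```text
False
[0.55153495 0.2179722  0.02643333] [ 3.14137596e+00  9.10474253e-04 -2.94614880e+00] [ 0.2033604   0.23945604 -0.36265318]
0.38810938995986943 62.39967226982117 [0.55156735 0.21793862 0.02637114] [0.1494366  0.40193923 2.31844489] [-0.02371269  0.08713945  0.02205242]
6.475 0.38366696987900767 61.511127948760986 [0.55088116 0.21766251 0.2492668 ] [-0.2327779  -0.34430273 -3.43078002] [-0.01803998 -0.02983669  0.06061001]
cam in tool [ 0.07384744  0.0011217  -0.1323756 ] [[ 4.35051753e-04 -9.56935698e-01 -2.90299640e-01]
 [ 9.99998786e-01  8.50738784e-04 -1.30572359e-03]
 [ 1.49646267e-03 -2.90298720e-01  9.56934906e-01]]
```

View pics/w2.png

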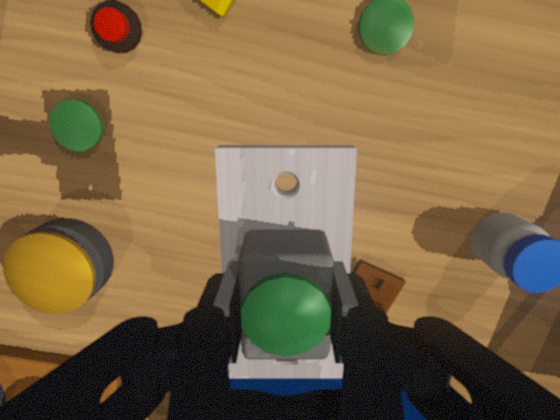

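The chuck is held centred and square. The plate's round hole is visible at (287,182). Next I'll look at the face from a stand-off.

```bash
python3 - <<'E'
from h import *
e1,e2,n=frame();seat=np.array([.529,-.272,.125])
for s in(1,-1):
    x=s*(e2*np.cos(.19)+e1*np.sin(.19))
    for h,dx in((.2,.09),(.06,0),(.027,0)):
        q=robot.inverse_kinematics(seat+n*h-x*dx,att(x,n));print(s,h,None if q is None else np.round(q,2))
s=-1
x=s*(e2*np.cos(.19)+e1*np.sin(.19))
p=seat+n*.2-x*.09
robot.goto(p,att(x,n))
f=grab("wrist");save("w3",f["image"]);S=robot.sense();print(S["t"],S["tcp_pos"]-p,S["opening"],S["joint_pos"])
R,t=f["R"],f["t"]
for X in(seat,seat+x*.04,seat-x*.04):
    c=R@X+t;print(c[:2]/c[2]*f["fx"]+[f["cx"],f["cy"]],c[2])
E
```

```text
1 0.2 [ 0.    0.02  0.84  2.12 -0.57  0.69  0.94]
1 0.06 [ 0.4   0.22  0.14  2.2  -0.79  0.35  0.94]
1 0.027 [ 0.39  0.29  0.14  2.19 -0.94  0.3   1.09]
-1 0.2 [ 1.63 -0.15 -1.1   2.15 -0.58  0.64 -2.54]
-1 0.06 [ 0.07  0.23  0.53  2.21 -0.98  0.41 -2.02]
-1 0.027 [ 1.32  0.47 -0.99  2.14  0.75  0.29  2.65]
9.8 [1.25029754e-04 2.19718759e-04 6.16583723e-05] 0.38721980891258345 [ 1.63275355 -0.15433092 -1.10472903  2.14893827 -0.5762028   0.64375114
 -2.53852477]
[285.78869838  76.0602365 ] 0.3130646703616463
[285.89313297  23.58917348] 0.3014708928957376
[285.69172266 124.78374371] 0.32465844782755515
```

View pics/w3.png

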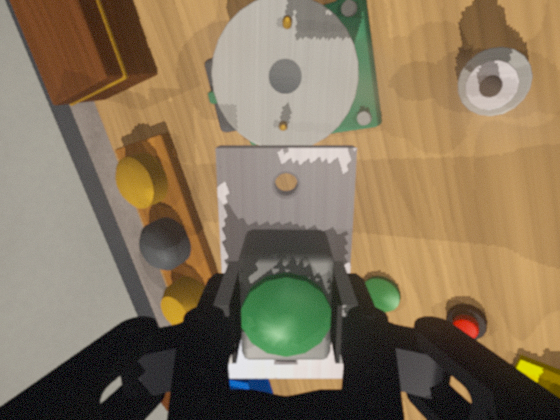

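The face is centred at (285,76) against a prediction of (285.8,76.1), which confirms the seat estimate. The pins are at (287,21) and (283,126), so the line is turned slightly from my 0.19 guess. Now I'll measure the brass.

```bash
python3 - <<'E'
from h import *
f=dict(np.load("wrist.npz"));o=-f["R"].T@f["t"]
f["image"].shape
e1,e2,n=frame();seat=np.array([.529,-.272,.125])
def hit(u,v,c): d=f["R"].T@np.array([(u-f["cx"])/f["fx"],(v-f["cy"])/f["fy"],1]);return o+d*((c-o)@n)/(d@n)
hsv=cv2.cvtColor(f["image"],cv2.COLOR_RGB2HSV);m=((hsv[...,1]>110)).astype(np.uint8)
B=[]
for (u0,u1,v0,v1) in((275,300,8,35),(270,298,115,138)):
    mm=np.zeros_like(m);mm[v0:v1,u0:u1]=m[v0:v1,u0:u1];v,u=np.nonzero(mm);print(len(v),u.min(),u.max(),v.min(),v.max(),u.mean(),v.mean())
    B.append(hit(u.mean(),v.mean(),seat+n*.009))
l=B[0]-B[1];mid=(B[0]+B[1])/2-n*.009;print("len",np.linalg.norm(l),"mid",mid,"angle",np.arctan2(-l@e1,-l@e2), "mid-seat e1,e2",(mid-seat)@e1,(mid-seat)@e2)
# disc: grey face mask ellipse centre
I=f["image"].astype(int);g=((np.ptp(I,axis=2)<25)&(I.min(2)>95)).astype(np.uint8);g[145:]=0;g[:,:205]=0;g[:,362:]=0
c=max(cv2.findContours(cv2.morphologyEx(g,cv2.MORPH_OPEN,np.ones((5,5))),0,1)[0],key=cv2.contourArea)
h=cv2.convexHull(c)[:,0];h=h[(h[:,1]>2)&(h[:,1]<143)]
X=np.array([hit(*p,seat)-seat for p in h]);A=np.stack([X@e1,X@e2],1)
s=np.linalg.lstsq(np.c_[2*A,np.ones(len(A))],(A**2).sum(1),rcond=None)[0];print("disc centre",s[:2],np.sqrt(s[2]+s[:2]@s[:2]))
# yaw from depth
P=cloud(f);q=P[(g>0)&(f["range_z"]>0)]
from scipy.optimize import least_squares
r=least_squares(lambda p:(q-seat)@np.array([-.5*np.cos(p[0]),-.5*np.sin(p[0]),.866])-p[1],[HY,0],loss="cauchy",f_scale=.002);print(r.x,len(q))
# green base edge & free plane
r=least_squares(lambda p:(q-seat)@np.array([p[0],p[1],.866])-p[2],[-.5,0,0],loss="cauchy",f_scale=.002);print(r.x,np.arctan2(-r.x[1],-r.x[0]))
E
```

```text
83 283 290 16 28 286.6265060240964 21.80722891566265
34 280 285 123 129 282.55882352941177 126.32352941176471
len 0.08045223397827099 mid [ 0.52998963 -0.27183039  0.12555875] angle 0.23016131597273157 mid-seat e1,e2 0.0011174534858369024 0.000267560277420868
disc centre [0.00121335 0.00063675] 0.06203751355142395
[-0.08950219  0.00054718] 17647
[-0.49780409  0.04467727  0.00054716] -0.08950889191937883
```

Measured seat is (0.530,-0.272,0.1256), pin spacing 80.5 mm, pin line angle 0.23 and headstock yaw -0.09. All agree with the given sizes. I'll approach with carrier +x towards +y, which leaves more joint margin.

```bash
cat >> h.py <<'E'
e1,e2,n=frame(-.0895)
_E1,_E2,_=frame(-.10)
seat=np.array([.530,-.2718,.1255])
X0=_E2*np.cos(.230)+_E1*np.sin(.230); X0-=n*(X0@n); X0/=np.linalg.norm(X0); Y0=np.cross(-n,X0)
HOME=.0264
E
python3 - <<'E'
from h import *
p=np.array(robot.sense()["tcp_pos"])
try: robot.move_straight(p+n*.08,vel=.2)
except robot.IKError as e: print("no",e); robot.move_straight(p+[0,0,.08],vel=.2)
A=att(X0,n)
def go(h,fn=robot.goto,**k):
    fn(seat+n*h,*( [A] if fn==robot.goto else []),**k)
go(.25);print(np.round(robot.sense()["joint_pos"],2))
go(.10);print(np.round(robot.sense()["joint_pos"],2))
robot.move_straight(seat+n*.054,vel=.06,attitude=A)
S=robot.sense();print(S["t"],np.round(S["joint_pos"],2),S["tcp_pos"]-(seat+n*.054),S["wrist_force"],S["torque"],S["opening"])
f=grab("wrist");g=grab("side")
a=cv2.resize(f["image"][130:270,200:370],(408,336))
P=g["R"]@seat+g["t"];u,v=(P[:2]/P[2]*g["fx"]+[g["cx"],g["cy"]]).astype(int)
b=cv2.resize(g["image"][v-60:v+60,u-70:u+70],(392,336))
save("w4",np.hstack([a,b]))
E
```

```text
[ 0.94 -0.12 -0.26  2.11 -0.46  0.75  0.62]
[ 0.87  0.16 -0.35  2.17 -0.45  0.38  0.59]
14.5083 [ 0.84  0.25 -0.35  2.17 -0.45  0.28  0.59] [ 8.32108560e-05 -8.91935906e-05  8.13931375e-05] [-0.5002287   0.41600321 -2.96989155] [0.08983477 0.92703645 0.04047364] 0.38589736743494374
```

View pics/w4.png

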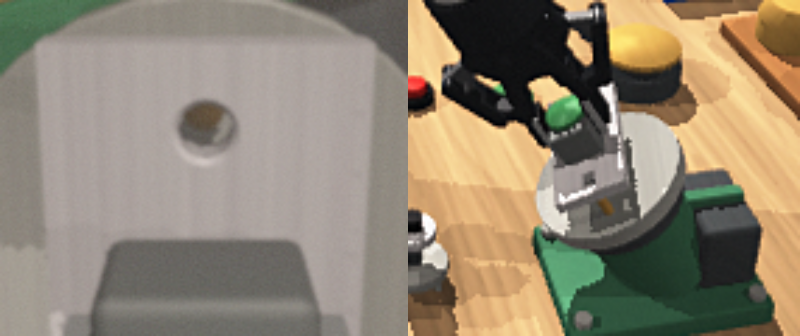

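The crop shows the brass pin through the round hole, at about (207,122) with the hole centre at (206,130). The upward offset is the expected parallax, and laterally it is centred. Joint 6 is near its lower limit, so I'll check home reachability before inserting.

```bash
python3 - <<'E'
from h import *
A=att(X0,n)
f=dict(np.load("wrist.npz"))
pr=lambda X:(lambda c:(c[:2]/c[2]*f["fx"]+[f["cx"],f["cy"]]).round(1))(f["R"]@X+f["t"])
print("pred hole top",pr(seat+X0*.04+n*.0376),"bottom",pr(seat+X0*.04+n*.0276),"tip",pr(seat+X0*.04+n*.018),"seen hole",[200+206*170/408,130+130*140/336],"pin",[200+207*170/408,130+122*140/336])
for h in(.045,.035,.0264,.024):
    q=robot.inverse_kinematics(seat+n*h,A);print(h,None if q is None else np.round(q,3))
E
```

```text
pred hole top [284.7 186.7] bottom [284.7 181.4] tip [284.7 176.9] seen hole [285.8333333333333, 184.16666666666666] pin [286.25, 180.83333333333334]
0.045 [ 0.829  0.273 -0.353  2.167 -0.45   0.261  0.591]
0.035 [ 0.821  0.294 -0.352  2.165 -0.452  0.24   0.593]
0.0264 [ 0.814  0.312 -0.352  2.163 -0.453  0.223  0.595]
0.024 [ 0.812  0.317 -0.352  2.162 -0.453  0.218  0.595]
```

```bash
python3 - <<'E'
from h import *
A=att(X0,n)
for h in(.046,.041,.036,.031,.0275):
    c=robot.move_straight(seat+n*h,vel=.03,attitude=A,contact_N=8)
    S=robot.sense();d=np.array(S["tcp_pos"])-seat;F=np.array(S["wrist_force"]);T=np.array(S["torque"])
    print(h,c,"h=%.4f x=%.4f y=%.4f"%(d@n,d@X0,d@Y0),"F n,x,y",np.round([F@n,F@X0,F@Y0],1),"T",np.round([T@n,T@X0,T@Y0],2))
    if c: break
print(S["t"])
E
```

```text
0.046 False h=0.0458 x=0.0001 y=-0.0002 F n,x,y [-3.4 -0.7 -3.2] T [ 0.04  0.91 -0.26]
0.041 False h=0.0407 x=0.0001 y=-0.0002 F n,x,y [-3.4 -0.3 -1.4] T [-0.    0.99 -0.21]
0.036 False h=0.0358 x=-0.0004 y=-0.0001 F n,x,y [-4.1 -1.9 -2.8] T [ 0.02  0.97 -0.56]
0.031 False h=0.0308 x=-0.0004 y=-0.0001 F n,x,y [-4.8 -2.4 -2. ] T [ 0.01  1.11 -0.81]
0.0275 False h=0.0273 x=-0.0004 y=-0.0000 F n,x,y [-5.  -3.9 -2.4] T [ 0.04  1.08 -1.01]
16.2417
```

The pins are engaged with low forces. I'll relieve the small x load and settle to contact.

```bash
python3 - <<'E'
from h import *
A=att(X0,n)
def rep(c):
    S=robot.sense();d=np.array(S["tcp_pos"])-seat;F=np.array(S["wrist_force"]);T=np.array(S["torque"])
    print(c,"h=%.4f x=%.4f y=%.4f"%(d@n,d@X0,d@Y0),"F",np.round([F@n,F@X0,F@Y0],1),"T",np.round([T@n,T@X0,T@Y0],2),S["t"])
b=seat-X0*.0006
rep(robot.move_straight(b+n*.0275,vel=.01,attitude=A,contact_N=8))
for h in(.0264,.0256,.0248,.024):
    c=robot.move_straight(b+n*h,vel=.01,attitude=A,contact_N=6); rep(c)
    if c: break
f=grab("wrist");g=grab("side")
P=g["R"]@seat+g["t"];u,v=(P[:2]/P[2]*g["fx"]+[g["cx"],g["cy"]]).astype(int)
save("w5",np.hstack([cv2.resize(f["image"][130:270,200:370],(408,336)),cv2.resize(g["image"][v-60:v+60,u-70:u+70],(392,336))]))
E
```

```text
False h=0.0275 x=-0.0005 y=-0.0000 F [-4.8 -3.2 -2. ] T [ 0.01  1.07 -0.74] 16.4917
False h=0.0264 x=-0.0005 y=0.0000 F [-3.8 -2.4 -2.4] T [ 0.02  1.06 -0.64] 16.75
False h=0.0261 x=-0.0005 y=0.0000 F [ 3.8 -1.6 -3.9] T [ 0.01  1.29 -0.4 ] 17.0
False h=0.0261 x=-0.0005 y=0.0000 F [14.1 -1.4 -4.4] T [ 0.02  1.58 -0.24] 17.25
False h=0.0260 x=-0.0005 y=0.0001 F [25.7 -0.3 -6.2] T [-0.01  2.02 -0.14] 17.5
```

View pics/w5.png

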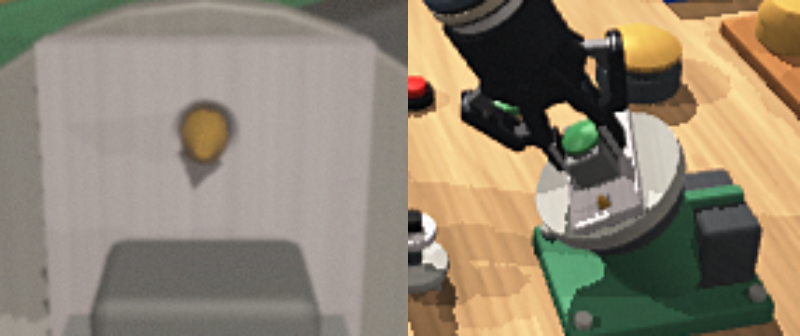

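Both pins come through the plate (the +x one at crop (207,130)), and stiff contact at the expected height (26.1 mm) says it is home. I'll relax the press, release and back off along the normal.

```bash
python3 - <<'E'
from h import *
A=att(X0,n);b=seat-X0*.0006
robot.move_straight(b+n*.0258,vel=.01,attitude=A)
F=np.array(robot.sense()["wrist_force"]);print(F@n)
robot.grip(.6);robot.grip(1.0);robot.sleep(.2)
S=robot.sense();print(S["opening"],S["wrist_force"])
print(robot.move_straight(b+n*.11,vel=.08,attitude=A,contact_N=12))
robot.goto(seat+n*.2-X0*.09,att(X0,n))
f=grab("wrist");g=grab("side");S=robot.sense();print(S["t"],S["wrist_force"])
m=f["image"][:,90:470]
P=g["R"]@seat+g["t"];u,v=(P[:2]/P[2]*g["fx"]+[g["cx"],g["cy"]]).astype(int)
save("w6",np.hstack([cv2.resize(f["image"][0:200,190:390],(400,400)),cv2.resize(g["image"][v-60:v+60,u-60:u+60],(400,400))]))
P=cloud(f);d=(P-seat)@n;x=(P-seat)@X0;y=(P-seat)@Y0
pts=(f["range_z"]>0)&(d>.004)&(d<.016)&(abs(x)<.052)&(abs(y)<.025)&~((abs(x)<.026)&(abs(y)<.02))
q=np.c_[x[pts],y[pts],np.ones(pts.sum())];s=np.linalg.lstsq(q,d[pts],rcond=None)[0];print("plate top slope/height",s,pts.sum())
fp=(f["range_z"]>0)&(abs(y)>.036)&(np.hypot(x,y)<.057)&(abs(d)<.008);print("face height",np.median(d[fp]),fp.sum())
for sx in(-.048,.048):
    k=pts&(abs(x-sx)<.006);print(sx,np.median(d[k]) if k.any() else None)
E
```

```text
6.337172228105697
1.0004313025644307 [ 0.32407903 -0.74436707 -0.19184093]
False
20.7667 [-0.05424975 -0.64366524  0.4924589 ]
plate top slope/height [ 0.00103496 -0.00058846  0.01054817] 4847
face height 0.0005523054459234238 3880
-0.048 0.010599645452922423
0.048 0.010575137790344896
```

View pics/w6.png

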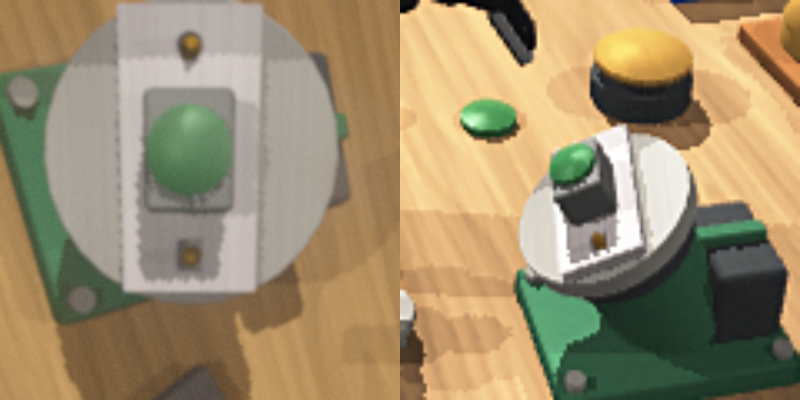

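The plate lies flush: its top is 10.0 mm above the face at both ends, with a slope of about 0.001. Both pins show in their holes, at crop (189,43) and (189,256), and the gripper is clear.

```bash
python3 -c "
from plant import robot
print(robot.close_job())"
```

```text
the job is handed in; nothing more can be done
None
```

The carrier is mounted flush over both dowel pins and released, with the button and the other things on the bench left alone; the job was handed in at about 21 s of the 58 s allowed.

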